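# Pull two grating stamps from the sprung clip strip

## Robot

A 7-joint arm with a two-finger parallel gripper is mounted at the origin on the work surface. World frame = base frame: x ahead of the robot, y to its left, z up, the work surface at z = 0. Lengths are in m, angles in degrees, forces in N, time in s.
With the tool pointing down it reaches from about 0.425 to 0.875 m from the base axis. Payload 4.7 kg.
Tool frame: the origin (TCP) lies at the very end of the fingers, on their centre line; the grasp point (between the pads) lies behind it (env.pinch_z is the z of the grasp point in the tool frame, in m); z points along the fingers, y is the direction in which the jaws open and shut (so a half turn about z gives the same grasp; the last joint's range is limited). The gripper opens to 87 mm and grips with 3 to 60 N. Pads are 19 mm wide; open, the fingers measure 117 mm over their backs; the gripper's body (75 mm by 190 mm) begins 51 mm behind the grasp point.
Start: joints at [74.032, 18.392, -4.016, 83.108, 1.295, 78.541, -3.26], TCP at [0.188, -0.622, 0.191] pointing down, gripper open.
Joint ranges: [-163.93, 163.93], [-17.29, 119.83], [-79.2, 71.16], [3.27, 140.29], [-89.18, 269.18], [5.43, 117.66], [-154.24, 154.24]. Speed limits (degrees/s): [147.25, 147.25, 180, 180, 180, 180, 180].

## Interface

Orientations are given as [roll, pitch, yaw] about the fixed x, y, z axes, in that order (R = Rz(yaw) Ry(pitch) Rx(roll)).
In Python, from cell import readout, read_camera, env gives the robot as it stands. The module is installed in compiled form; this text tells all that it offers.
- The arm moves only by the tool servo_tool, never from a script. Its argument "plan" is a list that holds one entry, the list of rows, each a list of 5 numbers: the finger opening in m, from 0 to 0.087, then the shift along the tool's x, y, z in m, then the turn about the tool's z in rad. In form: [[[jaw, x, y, z, yaw], ...]]. A call has 1 to 12 rows; each row is the pose to reach, as a shift and turn from the pose measured when the call began, along the tool's axes at that moment; what a row does not reach only later rows make up. A row lasts 1/12 s, in which the tool goes at most 41.7 mm and 7.16 degrees, less where a joint would pass 70% of its speed; a pose out of reach is approached as far as the arm can. A call with a gripper value outside its range is refused whole. The fingers move at their own pace and stop on an object; "force" is the grip in N (left out, the last holds). Time passes only in rows, so rows that repeat a pose let the fingers close. It gives the time, the measured TCP pose, the force and the opening at its end, in the units of the state.
- readout.get_obs(): the state, without advancing time (a new reading comes with each control period).
- read_camera(name): name is "side" or "top"; returns a dict with "image" (400x640x3 uint8, red, green, blue), "range_z" (400x640 float32, m along the optical axis (not along the pixel's ray), 0 where there is no reading), "mtx" (3x3 intrinsics, pixels), "camera_from_world" (4x4, takes a point from world to camera coordinates). Camera axes: x right, y up, looking along -z (the intrinsics and any distortion apply to the point x, -y, -z); pixel columns grow to the right and rows downward; lengths in m; the calibration is good to about 2 mm. A picture is of the moment at which its call begins.
- env.sign_off(): hands the job in, once; it reports no verdict.
The state is a dict: "time_s": time; "qpos": joint angles; "joint_velocities": joint speeds; "effort": joint torques, N m; "tool_pos": TCP position; "tool_rot": TCP orientation; "force": force on the tool from outside, world axes, zero at the start; "wrist_torque": the same for the moment, N m; "grip_width": finger opening in m.
Only numpy, scipy, OpenCV 4.12 (cv2) and the standard library are available. Lean on these libraries where they do the work, as an engineer would, in place of code of your own. Each camera call takes 0.05 s, during which the arm holds its last target. There are 200 camera calls.

## Task

Set up the next visitors' demonstration: pull the blue-handled stamp straight up out of its sprung clip on the aluminium strip and stand it upright in the large glass dish lined with black paper, let it go, and only then fetch the yellow-handled stamp and stand it upright in the same dish. Set the stamps down in the dish rather than dropping them, and leave the red one seated in its clip.

Things in the scene. Friction and masses are not known exactly. Their poses are not given: they have to be found in the camera images.
- blue_stamp: Hand stamp with a blue grip, upright, round, 80 mm tall, about 80 g: steel foot 30 mm in diameter up to 30 mm height, with a 4 mm deep V groove 16.5 mm up; above it the blue plastic grip, a cylinder 24 mm in diameter from 30 to 80 mm height. Origin: centre of its underside, z up along the stamp. Starts in one of three sprung clips (which one varies).
- yellow_stamp: Same stamp with a yellow grip, in another of the clips. A clip is a pair of sprung jaws with noses in the stamp's groove, from both sides along the row, reaching 34 mm above the table; the foot has about 2 mm play. A straight upward pull of about 6 to 11 N snaps the noses out within 12 mm; the foot is clear after 30 mm of lift. Origin: centre of its underside.
- red_stamp: Same stamp with a red grip, in the remaining clip; it stays. The clips stand 70 mm apart in a row on an aluminium strip, 226 x 70 mm, fixed to the table, that carries the stamps' undersides 8 mm above the table. Origin: centre of its underside. (A green stamp elsewhere on the table plays no part.)
- lined_dish: Large round open glass dish, loose on the table, lined with black paper (the other dishes are smaller, without paper): outer diameter 150 mm, wall 3 mm, rim 18 mm high, inner floor 3 mm above the table, about 160 g. Origin: centre of its underside, z up. Both stamps fit side by side, say 32 mm either side of the centre.

How it is judged (in metres and radians):
On the way:
1. the blue stamp stands upright in the lined dish, let go, while the yellow stamp is still in its clip (horizontal distance between blue_stamp and lined_dish below 0.062 m and z of blue_stamp in the frame of lined_dish between -0.003 and 0.012 m and angle between blue_stamp's own z axis and vertical below 0.18 rad and contact force between blue_stamp and the fingers below 0.05 N and linear speed of blue_stamp below 0.03 m/s and distance of yellow_stamp from where it was at the start of the episode below 0.012 m), for 0.2 s.
At the end, for the whole second after the job is handed in: Both the blue and the yellow stamp stand on the floor of the lined dish (underside less than 12 mm above the dish's underside, axis within 62 mm of the dish's centre), upright within 10 degrees, let go and at rest; the red stamp is within 12 mm of where it started, in its clip (horizontal distance between each of blue_stamp, yellow_stamp and lined_dish below 0.062 m and z of blue_stamp in the frame of lined_dish between -0.003 and 0.012 m and angle between each of blue_stamp, yellow_stamp's own z axis and vertical below 0.18 rad and contact force between each of blue_stamp, yellow_stamp and the fingers below 0.05 N and linear speed of each of blue_stamp, yellow_stamp below 0.03 m/s and z of yellow_stamp in the frame of lined_dish between -0.003 and 0.012 m and distance of red_stamp from where it was at the start of the episode below 0.012 m); the robot touches nothing.
It fails at once if the red stamp is moved more than 12 mm from its seat (distance of red_stamp from where it was at the start of the episode above 0.012 m).
It fails at once if the blue stamp is let go while more than 25 mm above the inside of the lined dish (dropped) (horizontal distance between blue_stamp and lined_dish below 0.09 m and z of blue_stamp in the frame of lined_dish above 0.028 m and contact force between blue_stamp and the fingers below 0.02 N).
It fails at once if the yellow stamp is let go while more than 25 mm above the inside of the lined dish (dropped) (horizontal distance between yellow_stamp and lined_dish below 0.09 m and z of yellow_stamp in the frame of lined_dish above 0.028 m and contact force between yellow_stamp and the fingers below 0.02 N).
It also fails if it takes over 58 s, if anything falls off the work surface, if the arm or the gripper's body presses on something with over 40 N, if the wrist force passes 120 N, or if a joint passes its speed limit or range.

## Working session

There is one attempt and no reset: what is moved stays moved. The work goes in short steps, Python scripts to look and compute and a tool call to move; the robot and the scene stay as the last step left them, time stands still between calls to the robot, and variables do not carry over. Pictures are saved under pics/ and viewed, about 8 in all and at most 12, crops included, and the job is handed in when it is done.

Besides the shell and the picture viewer there is one more tool, called after "Call:" in YAML: its name, and indented under it one key for each argument. servo_tool: Moves the arm, as the interface text tells. Its arguments: {"type":"object","properties":{"plan":{"type":"array"},"force":{"type":"number"}},"required":["plan"]}

```bash
mkdir -p pics; cat > h.py <<'E'
import numpy as np, cv2
from cell import readout, read_camera, env
def grab(n,save=None):
    c=read_camera(n)
    if save: cv2.imwrite(f'pics/{save}.png',c['image'][:,:,::-1])
    return c
def cloud(c):
    "world xyz per pixel from range"
    h,w=c['range_z'].shape; u,v=np.meshgrid(np.arange(w),np.arange(h)); K=c['mtx']; z=c['range_z']
    p=np.stack([(u-K[0,2])/K[0,0]*z,-(v-K[1,2])/K[1,1]*z,-z],-1)
    T=np.linalg.inv(c['camera_from_world']); return p@T[:3,:3].T+T[:3,3]
def plane(c,u,v,z):
    K=c['mtx'];T=np.linalg.inv(c['camera_from_world'])
    d=T[:3,:3]@np.array([(u-K[0,2])/K[0,0],-(v-K[1,2])/K[1,1],-1]);o=T[:3,3]
    return o+d*(z-o[2])/d[2]
E
python3 - <<'E'
from h import *
o=readout.get_obs(); print({k:np.round(o[k],3) for k in o}, env.pinch_z)
a=grab('top','top0'); b=grab('side','side0')
for c in(a,b): print(c['mtx'],np.round(np.linalg.inv(c['camera_from_world']),3),(c['range_z']>0).mean())
E
```

```text
{'time_s': np.float64(0.0), 'qpos': array([74.033, 18.441, -4.016, 83.175,  1.296, 78.539, -3.262]), 'joint_velocities': array([ 0.037, -0.034, -0.03 ,  0.031,  0.02 ,  0.011,  0.022]), 'effort': array([-0.0000e+00, -4.9129e+01, -4.0400e-01, -3.1253e+01, -6.4000e-02,
        4.4000e-02,  0.0000e+00]), 'tool_pos': array([ 0.187, -0.622,  0.19 ]), 'tool_rot': array([-1.79891e+02,  6.00000e-03,  1.67750e+01]), 'force': array([-0.702, -0.336, -0.061]), 'wrist_torque': array([-0.025,  0.022, -0.052]), 'grip_width': np.float64(0.087)} -0.0187
[[508.09047664   0.         323.66114174]
 [  0.         508.09047664 208.85921061]
 [  0.           0.           1.        ]] [[ 0.013  0.991 -0.132  0.441]
 [-1.     0.014  0.002  0.002]
 [ 0.004  0.132  0.991  0.917]
 [ 0.     0.     0.     1.   ]] 0.9959296875
[[442.85956412   0.         326.6015512 ]
 [  0.         442.85956412 191.87841622]
 [  0.           0.           1.        ]] [[-0.905  0.25  -0.345  0.249]
 [-0.426 -0.559  0.711  0.597]
 [-0.015  0.791  0.612  0.545]
 [ 0.     0.     0.     1.   ]] 0.99588671875
```

View pics/top0.png

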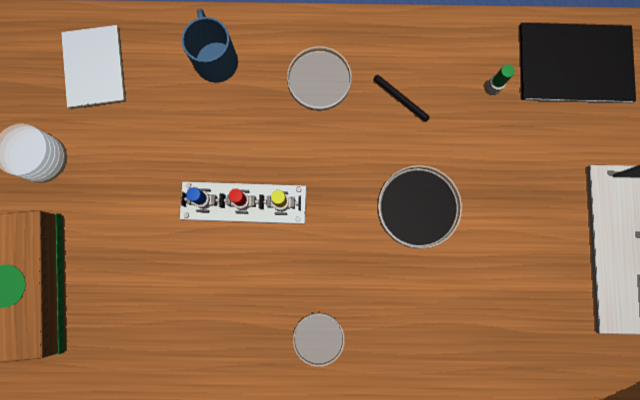

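View pics/side0.png

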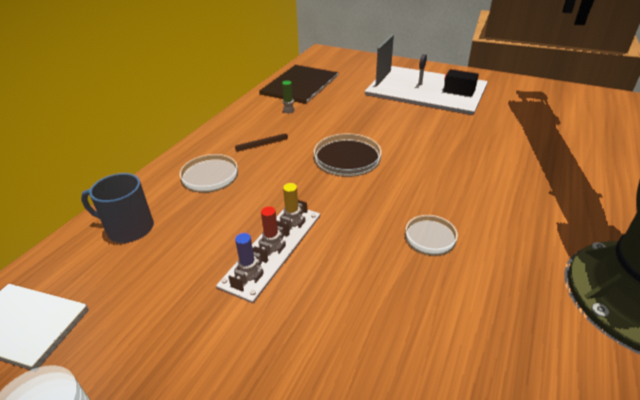

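The top view shows blue at (196,196), red at (237,197) and yellow at (279,198), with the lined dish at (419,206). The side view agrees on this order. I'll measure the stamp tops on the plane z=0.088 and the dish rim on z=0.018.

```bash
cat >> h.py <<'E'
R={'blue':((105,120,60),(125,255,255)),'red':((0,150,60),(5,255,255)),'yellow':((25,150,90),(34,255,255))}
def stamps(c,roi=None,top=.088):
    P=cloud(c);hsv=cv2.cvtColor(c['image'],cv2.COLOR_RGB2HSV);out={}
    for n,(lo,hi) in R.items():
        m=cv2.inRange(hsv,lo,hi)>0
        m&=(abs(P[...,2]-top)<.008)&(P[...,0]>.3)&(P[...,0]<.65)&(abs(P[...,1])<.4)
        k,l,s,ce=cv2.connectedComponentsWithStats(m.astype(np.uint8))
        if k<2: continue
        i=1+s[1:,4].argmax(); q=P[l==i]
        out[n]=(s[i,4],np.round(plane(c,*ce[i],top),4),np.round(q.mean(0),4),np.round(np.ptp(q,0),3))
    return out
def dish(c,g=(.455,-.19)):
    P=cloud(c); d=np.hypot(P[...,0]-g[0],P[...,1]-g[1])
    hsv=cv2.cvtColor(c['image'],cv2.COLOR_RGB2HSV)
    m=((hsv[...,2]<70)&(d<.1)&(P[...,2]<.012)).astype(np.uint8)
    cn=max(cv2.findContours(m,0,2)[0],key=cv2.contourArea)
    p=np.array([plane(c,*x[0],.003)[:2] for x in cv2.convexHull(cn)],np.float32)
    rim=P[(P[...,2]>.012)&(P[...,2]<.024)&(d<.1)][:,:2].astype(np.float32)
    return cv2.minEnclosingCircle(p),cv2.fitEllipse(p), (cv2.minEnclosingCircle(rim),len(rim)) if len(rim)>5 else None
E
python3 - <<'E'
from h import *
for n in('top','side'):
    c=grab(n)
    for k,v in stamps(c).items(): print(n,k,*v)
    print(dish(c))
E
```

```text
top blue 158 [0.5731 0.216  0.088 ] [0.573  0.2158 0.0887] [0.02  0.023 0.011]
top red 153 [0.5714 0.146  0.088 ] [0.5713 0.1458 0.0889] [0.022 0.022 0.012]
top yellow 147 [0.5701 0.0763 0.088 ] [0.5699 0.0762 0.0891] [0.02  0.021 0.013]
(((0.5347385406494141, -0.17709466814994812), 0.05789134278893471), ((0.5289074778556824, -0.17878654599189758), (0.0513940155506134, 0.10938059538602829), 9.049508094787598), (((0.5291259288787842, -0.17741483449935913), 0.0630761906504631), 172))
side blue 118 [0.5733 0.219  0.088 ] [0.5734 0.2188 0.0878] [0.02  0.02  0.005]
side red 137 [0.5705 0.1514 0.088 ] [0.5714 0.1501 0.0867] [0.022 0.022 0.01 ]
side yellow 82 [0.5714 0.0783 0.088 ] [0.5714 0.0783 0.088 ] [0.021 0.02  0.003]
(((0.5402053594589233, -0.18314507603645325), 0.046073783189058304), ((0.5338107943534851, -0.18505051732063293), (0.047310784459114075, 0.08978494256734848), 4.130455493927002), (((0.5287340879440308, -0.17688678205013275), 0.06161639466881752), 124))
```

```bash
python3 - <<'E'
from h import *
for n in('top','side'):
    c=grab(n); print(dish(c,(.567,-.165)))
print(readout.get_obs()['time_s'])
E
```

```text
(((0.5684277415275574, -0.17151108384132385), 0.06787782162427902), ((0.5684601664543152, -0.17152060568332672), (0.13498587906360626, 0.13513699173927307), 35.40868377685547), (((0.5690567493438721, -0.17096763849258423), 0.07557347416877747), 571))
(((0.5711570978164673, -0.17472371459007263), 0.06532569974660873), ((0.5723161697387695, -0.17829741537570953), (0.1063033863902092, 0.129451721906662), 112.7926254272461), (((0.5685909390449524, -0.17046964168548584), 0.07656102627515793), 454))
0.3
```

```bash
cat >> h.py <<'E'
from scipy.spatial.transform import Rotation as Ro
def go(x,y,z,yaw=88.8):
    o=readout.get_obs(); r=Ro.from_euler('xyz',o['tool_rot'],degrees=True)
    d=r.inv().apply(np.array([x,y,z])-o['tool_pos']); w=(yaw-o['tool_rot'][2]+180)%360-180
    print('t',round(float(o['time_s']),2),'shift',np.round(d,4),'turn',round(float(-np.radians(w)),4),'F',np.round(o['force'],1),'grip',round(float(o['grip_width']),4),'pos',np.round(o['tool_pos'],4),np.round(o['tool_rot'],1))
E
python3 -c "
from h import *
go(.57,-.15,.2)"
```

```text
t 0.3 shift [ 0.5025 -0.3416 -0.0093] turn -1.2569 F [-0.7  0.1 -0.5] grip 0.087 pos [ 0.1875 -0.6222  0.1905] [-180.     0.    16.8]
```

Call:
servo_tool:
  plan:
    - [[0.087,0.15,-0.1,-0.01,-0.5],[0.087,0.3,-0.2,-0.01,-0.9],[0.087,0.4,-0.27,-0.01,-1.257],[0.087,0.5025,-0.3416,-0.01,-1.257],[0.087,0.5025,-0.3416,-0.01,-1.257],[0.087,0.5025,-0.3416,-0.01,-1.257],[0.087,0.5025,-0.3416,-0.01,-1.257],[0.087,0.5025,-0.3416,-0.01,-1.257],[0.087,0.5025,-0.3416,-0.01,-1.257],[0.087,0.5025,-0.3416,-0.01,-1.257],[0.087,0.5025,-0.3416,-0.01,-1.257],[0.087,0.5025,-0.3416,-0.01,-1.257]]
  force: 20

```text
time_s: 1.3
tool_pos: [0.5032, -0.2324, 0.1997]
tool_rot: [180.0, 0.0, 88.8]
force: [0.9, -0.2, -0.2]
grip_width: 0.0873
```

```bash
python3 -c "
from h import *
go(.573,.2165,.15)"
```

```text
t 1.3 shift [0.4502 0.0605 0.0496] turn 0.0003 F [ 0.9 -0.2 -0.2] grip 0.0873 pos [ 0.5032 -0.2324  0.1997] [180.    0.   88.8]
```

Call:
servo_tool:
  plan:
    - [[0.087,0.45,0.06,0.03,0],[0.087,0.45,0.06,0.03,0],[0.087,0.45,0.06,0.03,0],[0.087,0.45,0.06,0.03,0],[0.087,0.45,0.06,0.03,0],[0.087,0.45,0.06,0.03,0],[0.087,0.45,0.06,0.03,0],[0.087,0.45,0.06,0.03,0],[0.087,0.45,0.06,0.03,0],[0.087,0.45,0.06,0.03,0],[0.087,0.45,0.06,0.03,0],[0.087,0.45,0.06,0.03,0]]

```text
time_s: 2.3
tool_pos: [0.5698, 0.2276, 0.1693]
tool_rot: [-179.9, -0.4, 89.5]
force: [-1.9, 1.3, 0.5]
grip_width: 0.0868
```

```bash
python3 -c "
from h import *
go(.573,.2165,.047)"
```

```text
t 2.3 shift [-0.012   0.0034  0.1222] turn 0.0127 F [-1.9  1.3  0.5] grip 0.0868 pos [0.5698 0.2276 0.1693] [-179.9   -0.4   89.5]
```

Call:
servo_tool:
  plan:
    - [[0.087,-0.012,0.0034,0.03,0.0127],[0.087,-0.012,0.0034,0.05,0.0127],[0.087,-0.012,0.0034,0.05,0.0127],[0.087,-0.012,0.0034,0.05,0.0127],[0.087,-0.012,0.0034,0.05,0.0127]]

```text
time_s: 2.72
tool_pos: [0.5738, 0.216, 0.1205]
tool_rot: [-180.0, -0.5, 88.8]
force: [0.6, 0.4, 0.6]
grip_width: 0.0869
```

```bash
python3 -c "
from h import *
go(.573,.2165,.047)"
```

```text
t 2.72 shift [-0.0002 -0.0008  0.0735] turn -0.0004 F [0.6 0.4 0.6] grip 0.0869 pos [0.5738 0.216  0.1205] [-180.    -0.5   88.8]
```

Call:
servo_tool:
  plan:
    - [[0.087,0,-0.001,0.03,0],[0.087,0,-0.001,0.055,0],[0.087,0,-0.001,0.0735,0],[0.087,0,-0.001,0.0735,0],[0.087,0,-0.001,0.0735,0],[0.087,0,-0.001,0.0735,0]]

```text
time_s: 3.22
tool_pos: [0.5743, 0.2174, 0.0493]
tool_rot: [179.8, -0.5, 88.8]
force: [0.7, 0.1, 0.3]
grip_width: 0.0868
```

Call:
servo_tool:
  plan:
    - [[0.04,0,0,0,0],[0.03,0,0,0,0],[0.015,0,0,0,0],[0.015,0,0,0,0],[0.015,0,0,0,0],[0.015,0,0,0,0],[0.015,0,0,0,0],[0.015,0,0,0,0]]
  force: 35

```text
time_s: 3.88
tool_pos: [0.5743, 0.2173, 0.0493]
tool_rot: [179.8, -0.5, 88.8]
force: [0.1, -0.0, 1.2]
grip_width: 0.0418
```

```bash
python3 -c "
from h import *
go(.573,.2165,.047)"
```

```text
t 3.88 shift [-0.0009 -0.0012  0.0023] turn -0.0007 F [ 0.1 -0.   1.2] grip 0.0418 pos [0.5743 0.2173 0.0493] [179.8  -0.5  88.8]
```

Fingers are still closing (0.0418), so I'll give them more rows.

Call:
servo_tool:
  plan:
    - [[0.015,0,0,0,0],[0.015,0,0,0,0],[0.015,0,0,0,0],[0.015,0,0,0,0],[0.015,0,0,0,0],[0.015,0,0,0,0]]

```text
time_s: 4.38
tool_pos: [0.5742, 0.2174, 0.0492]
tool_rot: [179.8, -0.5, 88.8]
force: [0.0, 0.3, -1.0]
grip_width: 0.0224
```

Call:
servo_tool:
  plan:
    - [[0.015,0,0,0,0],[0.015,0,0,0,0],[0.015,0,0,0,0]]

```text
time_s: 4.63
tool_pos: [0.5742, 0.2174, 0.0492]
tool_rot: [179.8, -0.5, 88.8]
force: [0.3, -0.1, -0.8]
grip_width: 0.0221
```

```bash
python3 - <<'E'
from h import *
go(.573,.2165,.047)
c=grab('side','s1'); cv2.imwrite('pics/s1c.png',cv2.resize(c['image'][170:310,180:350,::-1],None,fx=4,fy=4))
E
```

```text
t 4.63 shift [-0.0009 -0.0012  0.0022] turn -0.0007 F [ 0.3 -0.1 -0.8] grip 0.0221 pos [0.5742 0.2174 0.0492] [179.8  -0.5  88.8]
```

View pics/s1c.png

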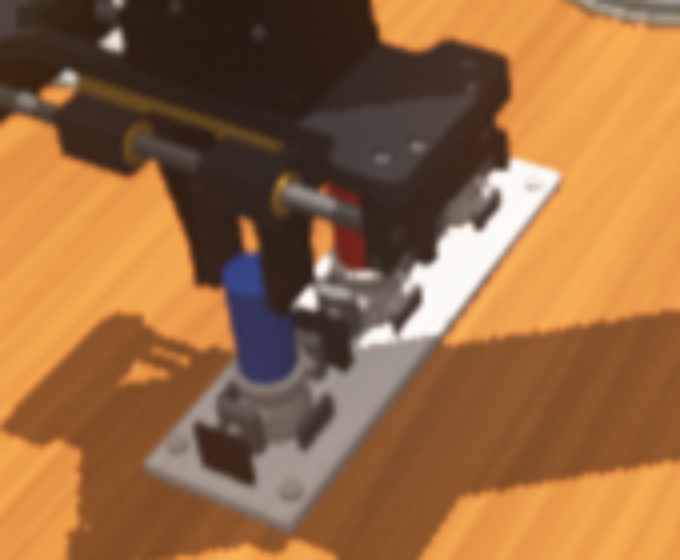

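The crop shows the fingers closed beside the blue grip, displaced toward red, rather than around it. The 22 mm width fits a grip on the edge of the cylinder, about 14 mm off. I'll measure this before lifting.

```bash
python3 - <<'E'
from h import *
for n in('side','top'):
    c=grab(n,'x1'+n);P=cloud(c);hsv=cv2.cvtColor(c['image'],cv2.COLOR_RGB2HSV)
    for k,v in stamps(c).items(): print(n,k,*v)
    for z0,z1 in((.045,.06),(.06,.08),(.08,.1),(.1,.12),(.12,.14)):
        m=(P[...,2]>z0)&(P[...,2]<z1)&(hsv[...,2]<70)&(hsv[...,1]<120)&(abs(P[...,0]-.574)<.06)&(abs(P[...,1]-.21)<.05)
        q=P[m]
        if len(q)>3: print(n,z0,len(q),np.round(q.min(0),3),np.round(q.max(0),3),np.round(np.median(q,0),3))
E
```

```text
side blue 79 [0.576  0.2205 0.088 ] [0.576  0.2205 0.088 ] [0.018 0.019 0.004]
side red 6 [0.5715 0.1633 0.088 ] [0.5751 0.1584 0.0829] [0.005 0.001 0.005]
side 0.06 9 [0.564 0.211 0.063] [0.566 0.223 0.079] [0.565 0.215 0.069]
side 0.08 52 [0.554 0.207 0.081] [0.587 0.228 0.1  ] [0.561 0.221 0.088]
side 0.1 32 [0.551 0.21  0.1  ] [0.563 0.227 0.119] [0.554 0.218 0.109]
side 0.12 29 [0.548 0.211 0.121] [0.597 0.228 0.139] [0.555 0.224 0.129]
top blue 19 [0.5779 0.2122 0.088 ] [0.5777 0.2118 0.0894] [0.012 0.004 0.003]
top red 150 [0.5712 0.146  0.088 ] [0.571  0.1459 0.0889] [0.021 0.021 0.012]
top yellow 144 [0.57   0.0764 0.088 ] [0.5698 0.0763 0.0891] [0.021 0.022 0.012]
top 0.08 4 [0.585 0.208 0.087] [0.585 0.211 0.098] [0.585 0.21  0.097]
top 0.1 19 [0.585 0.204 0.105] [0.594 0.209 0.12 ] [0.588 0.206 0.112]
```

View pics/x1top.png

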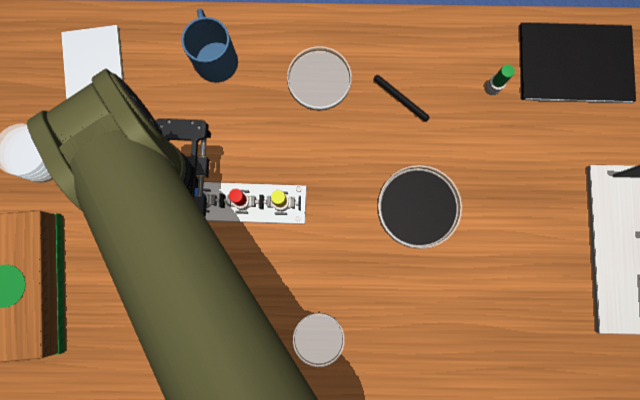

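```bash
python3 - <<'E'
from h import *
c=grab('side');P=cloud(c)
def px(p):
    q=c['camera_from_world']@np.array([*p,1]);K=c['mtx'];return np.round([K[0,0]*q[0]/-q[2]+K[0,2],-K[1,1]*q[1]/-q[2]+K[1,2]],1)
for x in(.556,.592):
    for y in (.208,.227): print(x,y,[tuple(px((x,y,z))) for z in(.049,.07,.09)])
print('stamp',px((.574,.2175,.088)),px((.574,.2175,.038)))
for u in (229,232,236,240,245,250,254): print(u,[(v,*np.round(P[v,u],3),*c['image'][v,u]) for v in range(222,262,6)])
E
```

```text
0.556 0.208 [(np.float64(259.2), np.float64(255.5)), (np.float64(257.7), np.float64(245.8)), (np.float64(256.3), np.float64(236.2))]
0.556 0.227 [(np.float64(252.5), np.float64(263.8)), (np.float64(250.9), np.float64(254.0)), (np.float64(249.3), np.float64(244.4))]
0.592 0.208 [(np.float64(239.8), np.float64(248.7)), (np.float64(238.0), np.float64(239.0)), (np.float64(236.1), np.float64(229.5))]
0.592 0.227 [(np.float64(232.8), np.float64(256.7)), (np.float64(230.8), np.float64(247.0)), (np.float64(228.9), np.float64(237.4))]
stamp [242.7 237.8] [246.9 261. ]
229 [(222, np.float64(0.587), np.float64(0.225), np.float64(0.121), np.uint8(53), np.uint8(36), np.uint8(26)), (228, np.float64(0.59), np.float64(0.224), np.float64(0.107), np.uint8(53), np.uint8(34), np.uint8(26)), (234, np.float64(0.592), np.float64(0.225), np.float64(0.095), np.uint8(53), np.uint8(34), np.uint8(22)), (240, np.float64(0.594), np.float64(0.226), np.float64(0.083), np.uint8(97), np.uint8(57), np.uint8(32)), (246, np.float64(0.646), np.float64(0.173), np.float64(0.002), np.uint8(237), np.uint8(158), np.uint8(75))
[... 4000 characters left out ...]
 np.float64(0.129), np.uint8(57), np.uint8(46), np.uint8(40)), (228, np.float64(0.552), np.float64(0.216), np.float64(0.115), np.uint8(47), np.uint8(32), np.uint8(24)), (234, np.float64(0.556), np.float64(0.213), np.float64(0.099), np.uint8(47), np.uint8(32), np.uint8(24)), (240, np.float64(0.249), np.float64(0.597), np.float64(0.545), np.uint8(47), np.uint8(31), np.uint8(24)), (246, np.float64(0.585), np.float64(0.18), np.float64(0.033), np.uint8(159), np.uint8(147), np.uint8(141)), (252, np.float64(0.577), np.float64(0.193), np.float64(0.034), np.uint8(76), np.uint8(66), np.uint8(63)), (258, np.float64(0.565), np.float64(0.211), np.float64(0.042), np.uint8(91), np.uint8(86), np.uint8(95))]
```

Laterally the fingers are right: in the camera they span y 0.207–0.227 and flank x=0.574. But their tips sit at z≈0.078 by depth, while the state says 0.049. So they hold only the top 10 mm of the grip, and the reported height is about 28 mm off. I'll open, go 25 mm lower and check by camera before regripping.

Call:
servo_tool:
  plan:
    - [[0.087,0,0,0,0],[0.087,0,0,0,0],[0.087,0,0,0,0],[0.087,0,0,0,0],[0.087,0,0,0,0],[0.087,0,0,0,0],[0.087,0,0,0,0],[0.087,0,0,0,0],[0.087,0,0,0,0]]

```text
time_s: 5.58
tool_pos: [0.5743, 0.2173, 0.0492]
tool_rot: [179.8, -0.5, 88.8]
force: [0.1, -0.8, -0.1]
grip_width: 0.0744
```

```bash
cat >> h.py <<'E'
def tips(c,x0,y0):
    P=cloud(c);hsv=cv2.cvtColor(c['image'],cv2.COLOR_RGB2HSV)
    m=(hsv[...,2]<70)&(hsv[...,1]<170)&(abs(P[...,0]-x0)<.075)&(abs(P[...,1]-y0)<.018)&(P[...,2]>.03)&(P[...,2]<.3)
    for s in(-1,1):
        q=P[m&(s*(P[...,0]-x0)>0.005)]
        if len(q): q=q[q[:,2].argsort()]; print('finger',s,len(q),'zmin',np.round(q[:6,2],3),'x',np.round(np.percentile(q[:40,0],[5,95]),3),'y',np.round(np.percentile(q[:40,1],[5,95]),3))
E
python3 - <<'E'
from h import *
go(.573,.2165,.049)
c=grab('side','s2');tips(c,.574,.2175);print(stamps(c).get('blue'))
E
```

```text
t 5.58 shift [-0.0009 -0.0012  0.0002] turn -0.0007 F [ 0.1 -0.8 -0.1] grip 0.0744 pos [0.5743 0.2173 0.0492] [179.8  -0.5  88.8]
finger -1 1920 zmin [0.061 0.063 0.08  0.08  0.08  0.081] x [0.528 0.539] y [0.211 0.227]
finger 1 661 zmin [0.082 0.082 0.083 0.084 0.084 0.084] x [0.611 0.617] y [0.208 0.225]
(np.int32(102), array([0.5728, 0.2196, 0.088 ]), array([0.573 , 0.2194, 0.0878]), array([0.019, 0.019, 0.004]))
```

Call:
servo_tool:
  plan:
    - [[0.087,-0.001,0,0.01,0],[0.087,-0.001,0,0.018,0],[0.087,-0.001,0,0.025,0],[0.087,-0.001,0,0.028,0],[0.087,-0.001,0,0.028,0],[0.087,-0.001,0,0.028,0]]

```text
time_s: 6.13
tool_pos: [0.5741, 0.2166, 0.0208]
tool_rot: [179.9, -0.5, 88.8]
force: [-0.0, 0.1, -0.2]
grip_width: 0.0869
```

```bash
python3 - <<'E'
from h import *
go(.573,.2175,.02)
c=grab('side','s3');tips(c,.574,.2175);print(stamps(c).get('blue'))
E
```

```text
t 6.13 shift [ 0.0008 -0.0011  0.0008] turn -0.0005 F [-0.   0.1 -0.2] grip 0.0869 pos [0.5741 0.2166 0.0208] [179.9  -0.5  88.8]
finger -1 2261 zmin [0.054 0.055 0.056 0.056 0.056 0.056] x [0.522 0.565] y [0.209 0.227]
finger 1 664 zmin [0.055 0.055 0.055 0.056 0.056 0.056] x [0.618 0.623] y [0.209 0.224]
(np.int32(117), array([0.5725, 0.2199, 0.088 ]), array([0.5728, 0.2195, 0.0876]), array([0.02 , 0.02 , 0.006]))
```

Tips are now at about 0.053 real, which puts the pads mid-grip. Closing.

Call:
servo_tool:
  plan:
    - [[0.015,0,0,0,0],[0.015,0,0,0,0],[0.015,0,0,0,0],[0.015,0,0,0,0],[0.015,0,0,0,0],[0.015,0,0,0,0],[0.015,0,0,0,0],[0.015,0,0,0,0],[0.015,0,0,0,0],[0.015,0,0,0,0],[0.015,0,0,0,0],[0.015,0,0,0,0]]
  force: 40

```text
time_s: 7.18
tool_pos: [0.5744, 0.2168, 0.0212]
tool_rot: [179.8, -0.5, 88.8]
force: [-0.0, 0.1, -0.2]
grip_width: 0.023
```

Call:
servo_tool:
  plan:
    - [[0.015,0,0,0,0],[0.015,0,0,0,0]]

```text
time_s: 7.35
tool_pos: [0.5744, 0.2168, 0.0212]
tool_rot: [179.8, -0.5, 88.8]
force: [0.6, 0.3, 0.0]
grip_width: 0.0229
```

Call:
servo_tool:
  plan:
    - [[0.015,0,0,-0.004,0],[0.015,0,0,-0.008,0],[0.015,0,0,-0.012,0],[0.015,0,0,-0.018,0],[0.015,0,0,-0.026,0],[0.015,0,0,-0.036,0],[0.015,0,0,-0.05,0],[0.015,0,0,-0.065,0],[0.015,0,0,-0.075,0],[0.015,0,0,-0.075,0],[0.015,0,0,-0.075,0],[0.015,0,0,-0.075,0]]

```text
time_s: 8.35
tool_pos: [0.5738, 0.2158, 0.0958]
tool_rot: [179.9, -0.5, 88.8]
force: [-0.1, 0.4, -1.4]
grip_width: 0.0229
```

```bash
python3 - <<'E'
from h import *
go(.573,.2175,.096)
c=grab('side','s4');tips(c,.574,.2175)
for t in (.088,.163): print(t,stamps(c,top=t))
cv2.imwrite('pics/s4c.png',cv2.resize(c['image'][120:310,180:350,::-1],None,fx=3,fy=3))
E
```

```text
t 8.35 shift [ 0.0017 -0.0009 -0.0002] turn -0.0007 F [-0.1  0.4 -1.4] grip 0.0229 pos [0.5738 0.2158 0.0958] [179.9  -0.5  88.8]
finger -1 1908 zmin [0.117 0.117 0.122 0.124 0.127 0.129] x [0.554 0.563] y [0.21  0.226]
finger 1 605 zmin [0.129 0.13  0.131 0.132 0.132 0.132] x [0.586 0.592] y [0.221 0.225]
0.088 {'red': (np.int32(125), array([0.5699, 0.1529, 0.088 ]), array([0.5711, 0.1513, 0.0864]), array([0.02 , 0.019, 0.01 ]))}
0.163 {'blue': (np.int32(78), array([0.5741, 0.2214, 0.163 ]), array([0.5746, 0.2207, 0.1624]), array([0.018, 0.015, 0.003]))}
```

View pics/s4c.png

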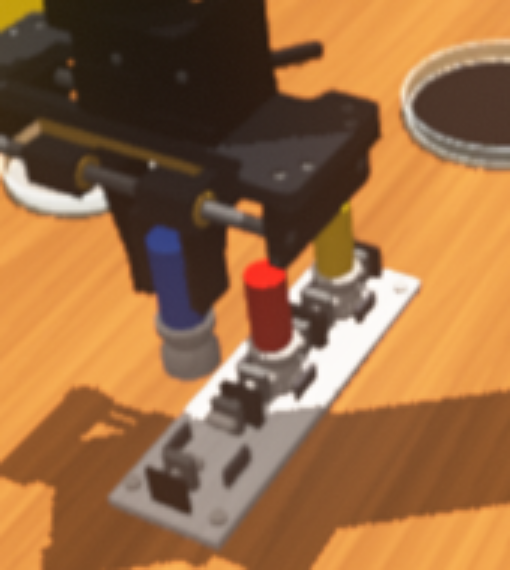

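Blue is out of its clip, held upright at crop (170,300), with its top at 0.162. Red and yellow are still seated. Next I raise it and carry it over to the dish's far half.

Call:
servo_tool:
  plan:
    - [[0.015,0,0,-0.03,0],[0.015,0,0,-0.055,0],[0.015,-0.02,0,-0.06,0],[0.015,-0.05,0,-0.06,0],[0.015,-0.085,0,-0.06,0],[0.015,-0.12,0,-0.06,0],[0.015,-0.155,0,-0.06,0],[0.015,-0.19,0,-0.06,0],[0.015,-0.225,0,-0.06,0],[0.015,-0.255,0,-0.06,0],[0.015,-0.28,0,-0.06,0],[0.015,-0.29,0,-0.06,0]]

```text
time_s: 9.4
tool_pos: [0.5661, -0.0804, 0.1516]
tool_rot: [-180.0, -0.4, 88.4]
force: [0.2, -0.6, -0.7]
grip_width: 0.0229
```

```bash
python3 - <<'E'
from h import *
go(.569,-.203,.15)
E
```

```text
t 9.4 shift [-0.1225  0.0063  0.0007] turn -0.0069 F [ 0.2 -0.6 -0.7] grip 0.0229 pos [ 0.5661 -0.0804  0.1516] [-180.    -0.4   88.4]
```

Call:
servo_tool:
  plan:
    - [[0.015,-0.03,0.003,0,0],[0.015,-0.06,0.006,0,-0.007],[0.015,-0.09,0.006,0,-0.007],[0.015,-0.115,0.006,0,-0.007],[0.015,-0.1225,0.006,0,-0.007],[0.015,-0.1225,0.006,0,-0.007],[0.015,-0.1225,0.006,0.02,-0.007],[0.015,-0.1225,0.006,0.03,-0.007],[0.015,-0.1225,0.006,0.03,-0.007],[0.015,-0.1225,0.006,0.03,-0.007]]

```text
time_s: 10.23
tool_pos: [0.5683, -0.2005, 0.1199]
tool_rot: [-179.9, -0.5, 89.0]
force: [-0.7, 0.1, -0.5]
grip_width: 0.0232
```

```bash
cat >> h.py <<'E'
def held(c,n,x0,y0):
    "held stamp: grip points of colour n, near x0,y0"
    P=cloud(c);hsv=cv2.cvtColor(c['image'],cv2.COLOR_RGB2HSV);lo,hi=R[n]
    m=(cv2.inRange(hsv,lo,hi)>0)&(np.hypot(P[...,0]-x0,P[...,1]-y0)<.035)&(P[...,2]>.02)
    q=P[m]; print(n,len(q),'z',np.round(np.percentile(q[:,2],[2,50,98]),4))
    t=q[q[:,2]>np.percentile(q[:,2],98)-.006]; print(' top centre',np.round(t.mean(0),4),len(t))
E
python3 - <<'E'
from h import *
go(.569,-.203,.1)
c=grab('side','s5');held(c,'blue',.569,-.203);tips(c,.569,-.203)
cv2.imwrite('pics/s5c.png',cv2.resize(c['image'][20:220,260:460,::-1],None,fx=3,fy=3))
E
```

```text
t 10.23 shift [-0.0027  0.0007  0.0199] turn 0.0027 F [-0.7  0.1 -0.5] grip 0.0232 pos [ 0.5683 -0.2005  0.1199] [-179.9   -0.5   89. ]
blue 30 z [0.1828 0.1867 0.1883]
 top centre [ 0.5675 -0.1926  0.1865] 30
finger -1 512 zmin [0.141 0.142 0.143 0.144 0.145 0.146] x [0.548 0.559] y [-0.204 -0.19 ]
finger 1 342 zmin [0.144 0.145 0.148 0.153 0.154 0.154] x [0.575 0.587] y [-0.197 -0.189]
```

View pics/s5c.png

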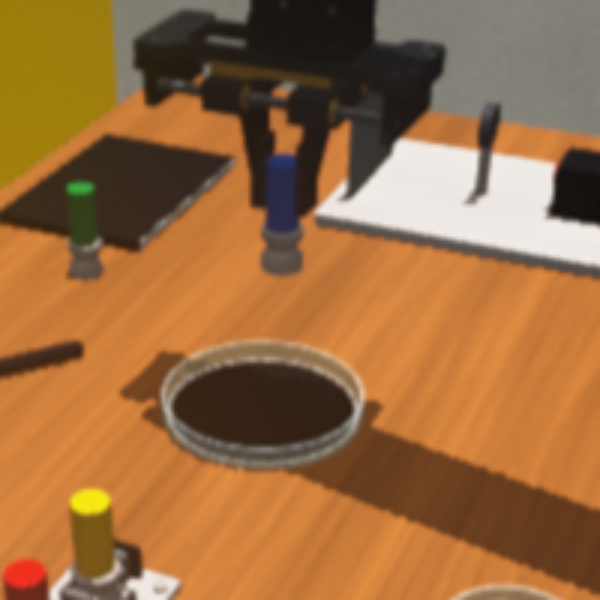

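Blue hangs upright at crop (282,215) with its top at 0.187, so the underside is at 0.107. It is about 104 mm above the dish floor. Lowering 90 mm, then checking.

Call:
servo_tool:
  plan:
    - [[0.015,-0.003,0.001,0.02,0],[0.015,-0.003,0.001,0.04,0],[0.015,-0.003,0.001,0.06,0],[0.015,-0.003,0.001,0.075,0],[0.015,-0.003,0.001,0.085,0],[0.015,-0.003,0.001,0.09,0],[0.015,-0.003,0.001,0.09,0],[0.015,-0.003,0.001,0.09,0]]

```text
time_s: 10.95
tool_pos: [0.5706, -0.2034, 0.0317]
tool_rot: [180.0, -0.4, 88.9]
force: [0.9, -0.6, -0.5]
grip_width: 0.0231
```

```bash
python3 - <<'E'
from h import *
go(.569,-.203,.016)
c=grab('side');held(c,'blue',.569,-.203);tips(c,.569,-.203)
E
```

```text
t 10.95 shift [ 0.0003 -0.0017  0.0157] turn 0.0024 F [ 0.9 -0.6 -0.5] grip 0.0231 pos [ 0.5706 -0.2034  0.0317] [180.   -0.4  88.9]
blue 28 z [0.0968 0.0988 0.1001]
 top centre [ 0.5704 -0.1969  0.0988] 28
finger -1 893 zmin [0.054 0.056 0.057 0.059 0.061 0.062] x [0.551 0.563] y [-0.207 -0.194]
finger 1 310 zmin [0.054 0.056 0.058 0.062 0.065 0.066] x [0.575 0.589] y [-0.201 -0.192]
```

Call:
servo_tool:
  plan:
    - [[0.015,0,-0.001,0.004,0],[0.015,0,-0.001,0.008,0],[0.015,0,-0.001,0.011,0],[0.015,0,-0.001,0.013,0],[0.015,0,-0.001,0.013,0],[0.015,0,-0.001,0.013,0]]

```text
time_s: 11.5
tool_pos: [0.5697, -0.2034, 0.0188]
tool_rot: [180.0, -0.4, 88.9]
force: [-0.7, 1.1, -0.3]
grip_width: 0.0227
```

Call:
servo_tool:
  plan:
    - [[0.015,0,0,0.001,0],[0.015,0,0,0.002,0],[0.015,0,0,0.002,0],[0.015,0,0,0.002,0]]

```text
time_s: 11.83
tool_pos: [0.5697, -0.2034, 0.0168]
tool_rot: [180.0, -0.4, 88.9]
force: [-0.2, -0.2, -0.9]
grip_width: 0.023
```

No contact yet, so I'll creep down in 1 mm steps.

Call:
servo_tool:
  plan:
    - [[0.015,0,0,0.001,0],[0.015,0,0,0.0015,0],[0.015,0,0,0.0015,0],[0.015,0,0,0.0015,0]]

```text
time_s: 12.17
tool_pos: [0.5701, -0.2035, 0.0161]
tool_rot: [179.9, -0.4, 88.9]
force: [-1.2, -0.2, 6.4]
grip_width: 0.0228
```

```bash
python3 - <<'E'
from h import *
for i in range(4):
    c=grab('side');go(.569,-.203,.016)
    held(c,'blue',.569,-.203)
E
```

```text
t 12.22 shift [ 0.0005 -0.0011  0.0001] turn 0.0023 F [-0.5  0.1  6.2] grip 0.023 pos [ 0.5701 -0.2035  0.0161] [179.9  -0.4  88.9]
blue 27 z [0.0812 0.0833 0.0847]
 top centre [ 0.5703 -0.1985  0.0831] 27
t 12.27 shift [ 0.0005 -0.0011  0.0001] turn 0.0023 F [-1.3  0.2  5.9] grip 0.0227 pos [ 0.5701 -0.2035  0.0161] [179.9  -0.4  88.9]
blue 28 z [0.0813 0.0833 0.0848]
 top centre [ 0.5699 -0.1977  0.0833] 28
t 12.32 shift [ 0.0005 -0.0011  0.0001] turn 0.0023 F [-1.3  0.1  5.1] grip 0.0229 pos [ 0.5701 -0.2035  0.0161] [179.9  -0.4  88.9]
blue 27 z [0.081  0.0833 0.0855]
 top centre [ 0.57   -0.1979  0.0834] 27
t 12.37 shift [ 0.0005 -0.0011  0.0001] turn 0.0023 F [-0.5  0.6  6.1] grip 0.023 pos [ 0.5701 -0.2035  0.0161] [179.9  -0.4  88.9]
blue 27 z [0.081  0.0837 0.0854]
 top centre [ 0.5699 -0.1973  0.0834] 27
```

Down on the floor: 6 N of contact, top at 0.083 as it should be. Releasing.

Call:
servo_tool:
  plan:
    - [[0.024,0,0,-0.0005,0],[0.03,0,0,-0.0005,0],[0.045,0,0,-0.0005,0],[0.06,0,0,-0.0005,0],[0.075,0,0,-0.0005,0],[0.075,0,0,-0.0005,0],[0.075,0,0,-0.0005,0],[0.075,0,0,-0.0005,0]]

```text
time_s: 13.03
tool_pos: [0.5701, -0.2035, 0.0165]
tool_rot: [179.9, -0.4, 88.9]
force: [-0.1, 0.7, -0.3]
grip_width: 0.0622
```

Call:
servo_tool:
  plan:
    - [[0.075,0,0,-0.01,0],[0.075,0,0,-0.03,0],[0.075,0,0,-0.055,0],[0.075,0,0,-0.08,0],[0.075,0,0,-0.11,0],[0.075,0,0,-0.12,0],[0.075,0,0,-0.12,0],[0.075,0,0,-0.12,0]]

```text
time_s: 13.7
tool_pos: [0.5699, -0.2044, 0.1367]
tool_rot: [179.9, -0.4, 88.9]
force: [-0.4, -0.3, -0.1]
grip_width: 0.075
```

```bash
python3 - <<'E'
from h import *
go(.570,.077,.136)
c=grab('side');held(c,'blue',.569,-.203);print(stamps(c)); print(dish(c,(.569,-.171))[2])
c=grab('top','t6');print({k:v for k,v in stamps(c).items()})
print(stamps(c,top=.083).get('blue'))
E
```

```text
t 13.7 shift [ 0.2814 -0.0052  0.0025] turn 0.0022 F [-0.4 -0.3 -0.1] grip 0.075 pos [ 0.5699 -0.2044  0.1367] [179.9  -0.4  88.9]
blue 16 z [0.0822 0.0836 0.0846]
 top centre [ 0.5687 -0.1991  0.0835] 16
{'blue': (np.int32(16), array([ 0.5656, -0.1913,  0.088 ]), array([ 0.5687, -0.1991,  0.0835]), array([0.013, 0.013, 0.003])), 'red': (np.int32(128), array([0.5706, 0.1508, 0.088 ]), array([0.5713, 0.1499, 0.0871]), array([0.022, 0.022, 0.009])), 'yellow': (np.int32(82), array([0.5714, 0.0781, 0.088 ]), array([0.5713, 0.0782, 0.0881]), array([0.02 , 0.022, 0.006]))}
(((0.5696435570716858, -0.170402392745018), 0.07676070183515549), 490)
{'blue': (np.int32(155), array([ 0.5694, -0.2018,  0.088 ]), array([ 0.57  , -0.2026,  0.0846]), array([0.022, 0.022, 0.008])), 'red': (np.int32(149), array([0.5713, 0.1461, 0.088 ]), array([0.5712, 0.1459, 0.0888]), array([0.021, 0.022, 0.011])), 'yellow': (np.int32(146), array([0.57  , 0.0764, 0.088 ]), array([0.5698, 0.0763, 0.0891]), array([0.02 , 0.022, 0.012]))}
(np.int32(157), array([ 0.5701, -0.203 ,  0.083 ]), array([ 0.5698, -0.2026,  0.0846]), array([0.023, 0.022, 0.01 ]))
```

View pics/t6.png

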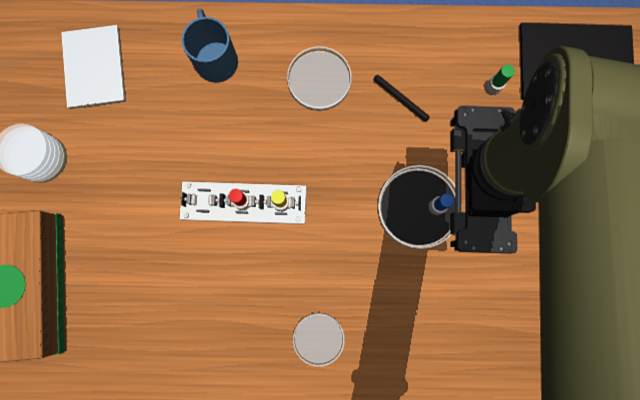

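The top view shows blue standing in the dish at (443,203), 32 mm from its centre. Red (237,197) and yellow (279,198) are unmoved. Now fetching yellow.

Call:
servo_tool:
  plan:
    - [[0.087,0.03,0,0,0],[0.087,0.065,-0.002,0,0],[0.087,0.1,-0.003,0,0],[0.087,0.135,-0.005,0,0],[0.087,0.17,-0.005,0,0],[0.087,0.205,-0.005,0,0],[0.087,0.235,-0.005,0,0],[0.087,0.26,-0.005,0,0],[0.087,0.275,-0.005,0,0],[0.087,0.2815,-0.005,0,0.002],[0.087,0.2815,-0.005,0,0.002],[0.087,0.2815,-0.005,0,0.002]]

```text
time_s: 14.8
tool_pos: [0.5684, 0.0763, 0.1359]
tool_rot: [-179.8, -0.4, 88.8]
force: [0.3, 0.2, -0.2]
grip_width: 0.0866
```

Call:
servo_tool:
  plan:
    - [[0.087,0,0,0,0],[0.087,0,0,0,0],[0.087,0,0,0,0]]

```text
time_s: 15.05
tool_pos: [0.5685, 0.0745, 0.1355]
tool_rot: [-179.8, -0.4, 88.6]
force: [0.1, -0.5, -0.3]
grip_width: 0.0868
```

```bash
python3 - <<'E'
from h import *
go(.5705,.077,.021)
E
```

```text
t 15.05 shift [0.0018 0.0024 0.1146] turn -0.0027 F [ 0.1 -0.5 -0.3] grip 0.0868 pos [0.5685 0.0745 0.1355] [-179.8   -0.4   88.6]
```

Call:
servo_tool:
  plan:
    - [[0.087,0.0025,0.002,0.02,-0.003],[0.087,0.0025,0.002,0.045,-0.003],[0.087,0.0025,0.002,0.07,-0.003],[0.087,0.0025,0.002,0.09,-0.003],[0.087,0.0025,0.002,0.105,-0.003],[0.087,0.0025,0.002,0.1135,-0.003],[0.087,0.0025,0.002,0.1135,-0.003],[0.087,0.0025,0.002,0.1135,-0.003],[0.087,0.0025,0.002,0.1135,-0.003]]

```text
time_s: 15.8
tool_pos: [0.5712, 0.0777, 0.0233]
tool_rot: [-179.9, -0.4, 88.8]
force: [0.2, 0.4, 0.6]
grip_width: 0.0871
```

```bash
python3 - <<'E'
from h import *
go(.5705,.077,.021)
c=grab('side');tips(c,.5705,.077);print(stamps(c).get('yellow'))
E
```

```text
t 15.8 shift [-0.0008 -0.0007  0.0023] turn -0.0001 F [0.2 0.4 0.6] grip 0.0871 pos [0.5712 0.0777 0.0233] [-179.9   -0.4   88.8]
finger -1 1498 zmin [0.058 0.058 0.059 0.059 0.06  0.06 ] x [0.519 0.525] y [0.07  0.088]
finger 1 469 zmin [0.057 0.058 0.058 0.058 0.059 0.059] x [0.615 0.621] y [0.071 0.086]
None
```

Call:
servo_tool:
  plan:
    - [[0.06,-0.001,-0.0005,0.002,0],[0.015,-0.001,-0.0005,0.002,0],[0.015,-0.001,-0.0005,0.002,0],[0.015,-0.001,-0.0005,0.002,0],[0.015,-0.001,-0.0005,0.002,0],[0.015,-0.001,-0.0005,0.002,0],[0.015,-0.001,-0.0005,0.002,0],[0.015,-0.001,-0.0005,0.002,0],[0.015,-0.001,-0.0005,0.002,0],[0.015,-0.001,-0.0005,0.002,0],[0.015,-0.001,-0.0005,0.002,0],[0.015,-0.001,-0.0005,0.002,0]]
  force: 40

```text
time_s: 16.85
tool_pos: [0.5708, 0.0768, 0.0214]
tool_rot: [-179.9, -0.4, 88.8]
force: [-0.5, -0.2, -0.0]
grip_width: 0.0228
```

Call:
servo_tool:
  plan:
    - [[0.015,0,0,0,0],[0.015,0,0,0,0],[0.015,0,0,0,0]]

```text
time_s: 17.1
tool_pos: [0.5708, 0.0768, 0.0213]
tool_rot: [-179.9, -0.4, 88.8]
force: [-0.1, 0.0, -0.3]
grip_width: 0.0231
```

Call:
servo_tool:
  plan:
    - [[0.015,0,0,-0.004,0],[0.015,0,0,-0.008,0],[0.015,0,0,-0.012,0],[0.015,0,0,-0.018,0],[0.015,0,0,-0.026,0],[0.015,0,0,-0.036,0],[0.015,0,0,-0.05,0],[0.015,0,0,-0.065,0],[0.015,0,0,-0.085,0],[0.015,0,0,-0.1,0],[0.015,0,0,-0.1,0],[0.015,0,0,-0.1,0]]

```text
time_s: 18.1
tool_pos: [0.5719, 0.0763, 0.123]
tool_rot: [179.9, -0.4, 88.8]
force: [0.2, -0.2, -0.3]
grip_width: 0.0229
```

```bash
python3 - <<'E'
from h import *
go(.569,-.139,.12)
c=grab('side','s7');held(c,'yellow',.57,.077);held(c,'red',.571,.147)
cv2.imwrite('pics/s7c.png',cv2.resize(c['image'][80:280,220:420,::-1],None,fx=3,fy=3))
E
```

```text
t 18.1 shift [-0.2153  0.0016  0.0016] turn -0.0001 F [ 0.2 -0.2 -0.3] grip 0.0229 pos [0.5719 0.0763 0.123 ] [179.9  -0.4  88.8]Traceback (most recent call last):
  File "<stdin>", line 3, in <module>
  File "h.py", line 50, in held
    q=P[m]; print(n,len(q),'z',np.round(np.percentile(q[:,2],[2,50,98]),4))
                                        ~~~~~~~~~~~~~^^^^^^^^^^^^^^^^^^
    return _quantile_unchecked(
        a, q, axis, out, overwrite_input, method, keepdims, weights)
    return _ureduce(a,
                    func=_quantile_ureduce_func,
    ...<5 lines>...
                    overwrite_input=overwrite_input,
                    method=method)
    r = func(a, **kwargs)
    result = _quantile(arr,
                       quantiles=q,
    ...<2 lines>...
                       out=out,
                       weights=wgt)
    slices_having_nans = np.isnan(arr[-1, ...])
                                  ~~~^^^^^^^^^
IndexError: index -1 is out of bounds for axis 0 with size 0
```

```bash
sed -i "s/'yellow':((25,150,90)/'yellow':((22,150,45)/" h.py; python3 - <<'E'
from h import *
c=grab('side','s7')
cv2.imwrite('pics/s7c.png',cv2.resize(c['image'][80:280,220:420,::-1],None,fx=3,fy=3))
held(c,'yellow',.57,.077);held(c,'red',.571,.147)
E
```

```text
yellow 108 z [0.1879 0.3485 0.3947]
 top centre [0.5914 0.1027 0.3924] 15
red 351 z [0.0428 0.072  0.0894]
 top centre [0.5714 0.1503 0.0875] 113
```

View pics/s7c.png

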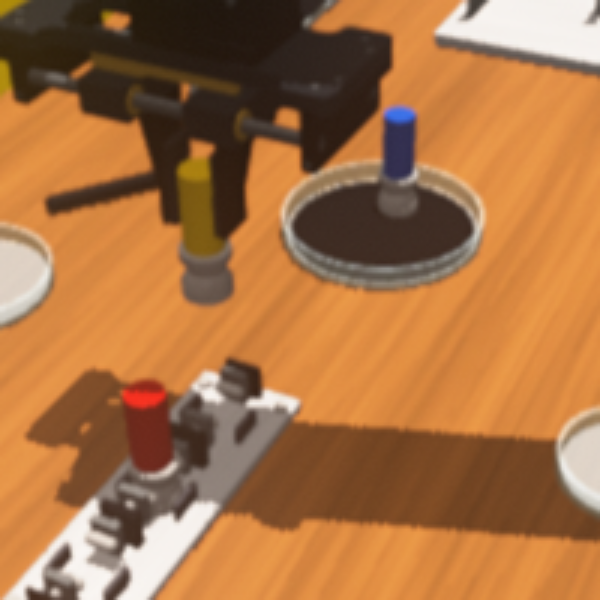

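The crop shows yellow held upright at (203,230), blue standing in the dish at (398,160) and red seated at (150,430). The yellow mask only caught gripper trim, so I discard its numbers. Carrying yellow over to the near half of the dish.

Call:
servo_tool:
  plan:
    - [[0.015,-0.02,0,0,0],[0.015,-0.05,0,0,0],[0.015,-0.08,0,0,0],[0.015,-0.11,0,0,0],[0.015,-0.14,0,0,0],[0.015,-0.17,0,0,0],[0.015,-0.195,0,0,0],[0.015,-0.21,0,0,0],[0.015,-0.215,0.0015,0,0],[0.015,-0.215,0.0015,0,0],[0.015,-0.215,0.0015,0,0],[0.015,-0.215,0.0015,0,0]]

```text
time_s: 19.2
tool_pos: [0.5676, -0.1362, 0.1195]
tool_rot: [-179.9, -0.4, 89.0]
force: [0.6, -0.2, 0.3]
grip_width: 0.023
```

Call:
servo_tool:
  plan:
    - [[0.015,0,0,0,0],[0.015,0,0,0,0],[0.015,0,0,0,0]]

```text
time_s: 19.45
tool_pos: [0.5678, -0.1349, 0.1196]
tool_rot: [-179.9, -0.5, 89.1]
force: [-0.5, 0.1, -0.1]
grip_width: 0.0231
```

```bash
python3 - <<'E'
from h import *
go(.569,-.139,.03)
c=grab('side');tips(c,.569,-.139);print(dish(c,(.569,-.171))[2])
P=cloud(c);hsv=cv2.cvtColor(c['image'],cv2.COLOR_RGB2HSV)
m=(hsv[...,0]>18)&(hsv[...,0]<38)&(hsv[...,1]>150)&(hsv[...,2]>45)&(np.hypot(P[...,0]-.569,P[...,1]+.139)<.02)&(P[...,2]<.21)&(P[...,2]>.05)
q=P[m];print(len(q),np.round(q.mean(0),4) if len(q) else'',np.round(np.percentile(q[:,2],[5,95]),3) if len(q) else '')
E
```

```text
t 19.45 shift [-0.0048  0.0014  0.0896] turn 0.0053 F [-0.5  0.1 -0.1] grip 0.0231 pos [ 0.5678 -0.1349  0.1196] [-179.9   -0.5   89.1]
finger -1 531 zmin [0.108 0.11  0.153 0.153 0.154 0.154] x [0.548 0.555] y [-0.141 -0.124]
finger 1 382 zmin [0.153 0.154 0.155 0.155 0.156 0.156] x [0.58  0.587] y [-0.129 -0.125]
(((0.5695494413375854, -0.170877143740654), 0.07659992575645447), 482)
266 [ 0.5664 -0.1264  0.1663] [0.142 0.187]
```

Call:
servo_tool:
  plan:
    - [[0.015,-0.004,0.0015,0.015,0.005],[0.015,-0.004,0.0015,0.035,0.005],[0.015,-0.004,0.0015,0.055,0.005],[0.015,-0.004,0.0015,0.072,0.005],[0.015,-0.004,0.0015,0.085,0.005],[0.015,-0.004,0.0015,0.094,0.005],[0.015,-0.004,0.0015,0.098,0.005],[0.015,-0.004,0.0015,0.098,0.005],[0.015,-0.004,0.0015,0.098,0.005]]

```text
time_s: 20.25
tool_pos: [0.5696, -0.1386, 0.0222]
tool_rot: [-179.9, -0.4, 88.8]
force: [0.9, 0.1, -1.1]
grip_width: 0.0231
```

```bash
python3 - <<'E'
from h import *
go(.569,-.139,.016)
c=grab('side')
P=cloud(c);hsv=cv2.cvtColor(c['image'],cv2.COLOR_RGB2HSV)
m=(hsv[...,0]>18)&(hsv[...,0]<38)&(hsv[...,1]>150)&(hsv[...,2]>45)&(np.hypot(P[...,0]-.569,P[...,1]+.139)<.02)&(P[...,2]<.15)&(P[...,2]>.03)
q=P[m];print(len(q),np.round(q.mean(0),4) if len(q) else'',np.round(np.percentile(q[:,2],[5,95]),3) if len(q) else '')
E
```

```text
t 20.25 shift [-0.0004 -0.0006  0.0062] turn -0.0002 F [ 0.9  0.1 -1.1] grip 0.0231 pos [ 0.5696 -0.1386  0.0222] [-179.9   -0.4   88.8]
231 [ 0.5683 -0.1306  0.0695] [0.044 0.09 ]
```

Call:
servo_tool:
  plan:
    - [[0.015,0,0,0.002,0],[0.015,0,0,0.004,0],[0.015,0,0,0.005,0],[0.015,0,0,0.005,0],[0.015,0,0,0.005,0]]

```text
time_s: 20.72
tool_pos: [0.5699, -0.1387, 0.0175]
tool_rot: [-180.0, -0.4, 88.8]
force: [0.8, -0.0, -0.3]
grip_width: 0.0232
```

Call:
servo_tool:
  plan:
    - [[0.015,0,0,0.001,0],[0.015,0,0,0.0012,0],[0.015,0,0,0.0012,0],[0.015,0,0,0.0012,0]]

```text
time_s: 21.05
tool_pos: [0.5699, -0.1387, 0.0164]
tool_rot: [-180.0, -0.4, 88.8]
force: [-0.8, -0.3, -1.0]
grip_width: 0.0231
```

Call:
servo_tool:
  plan:
    - [[0.015,0,0,0.0008,0],[0.015,0,0,0.0012,0],[0.015,0,0,0.0012,0],[0.015,0,0,0.0012,0]]

```text
time_s: 21.38
tool_pos: [0.5702, -0.1387, 0.0162]
tool_rot: [-180.0, -0.4, 88.8]
force: [-1.9, 1.0, 6.6]
grip_width: 0.0231
```

Contact at 6.6 N, at the same height as for blue. Releasing and retreating upward.

Call:
servo_tool:
  plan:
    - [[0.024,0,0,-0.0005,0],[0.03,0,0,-0.0005,0],[0.045,0,0,-0.0005,0],[0.06,0,0,-0.0005,0],[0.075,0,0,-0.0005,0],[0.075,0,0,-0.0005,0],[0.075,0,0,-0.0005,0],[0.075,0,0,-0.0005,0]]

```text
time_s: 22.05
tool_pos: [0.5701, -0.1388, 0.0167]
tool_rot: [-180.0, -0.4, 88.8]
force: [-0.1, -0.5, -0.3]
grip_width: 0.0621
```

Call:
servo_tool:
  plan:
    - [[0.075,0,0,-0.01,0],[0.075,0,0,-0.03,0],[0.075,0,0,-0.055,0],[0.075,0,0,-0.08,0],[0.075,0,0,-0.11,0],[0.075,0,0,-0.14,0],[0.075,0,0,-0.15,0],[0.075,0,0,-0.15,0],[0.075,0,0,-0.15,0],[0.075,0,0,-0.15,0]]

```text
time_s: 22.88
tool_pos: [0.5691, -0.1397, 0.1651]
tool_rot: [-179.8, -0.4, 88.8]
force: [-0.0, -0.3, 0.5]
grip_width: 0.0752
```

```bash
python3 - <<'E'
from h import *
go(.57,-.139,.166)
for n in('side','top'):
    c=grab(n,'f'+n); s=stamps(c,top=.083)
    for k,v in s.items(): print(n,k,*v)
    print(dish(c,(.569,-.171))[2]); print(stamps(c).get('red'))
    if n=='side': cv2.imwrite('pics/fc.png',cv2.resize(c['image'][60:280,220:420,::-1],None,fx=2.5,fy=2.5))
E
```

```text
t 22.88 shift [ 0.0007  0.0009 -0.0009] turn -0.0003 F [-0.  -0.3  0.5] grip 0.0752 pos [ 0.5691 -0.1397  0.1651] [-179.8   -0.4   88.8]
side blue 41 [ 0.5692 -0.1993  0.083 ] [ 0.5691 -0.199   0.0831] [0.018 0.018 0.006]
side red 160 [0.5723 0.1486 0.083 ] [0.5707 0.1507 0.0853] [0.021 0.021 0.015]
side yellow 10 [ 0.572  -0.1354  0.083 ] [ 0.5715 -0.1341  0.0838] [0.009 0.01  0.002]
(((0.569279134273529, -0.16936396062374115), 0.07664600014686584), 514)
(np.int32(134), array([0.5704, 0.1511, 0.088 ]), array([0.5713, 0.1499, 0.0868]), array([0.021, 0.02 , 0.01 ]))
top red 140 [0.5718 0.1462 0.083 ] [0.5711 0.1453 0.088 ] [0.021 0.022 0.016]
top yellow 119 [ 0.5697 -0.1348  0.083 ] [ 0.5695 -0.1347  0.0839] [0.023 0.016 0.013]
(((0.570432186126709, -0.15826256573200226), 0.07334565371274948), 241)
(np.int32(150), array([0.5713, 0.146 , 0.088 ]), array([0.5712, 0.1458, 0.0888]), array([0.021, 0.022, 0.012]))
```

View pics/fc.png

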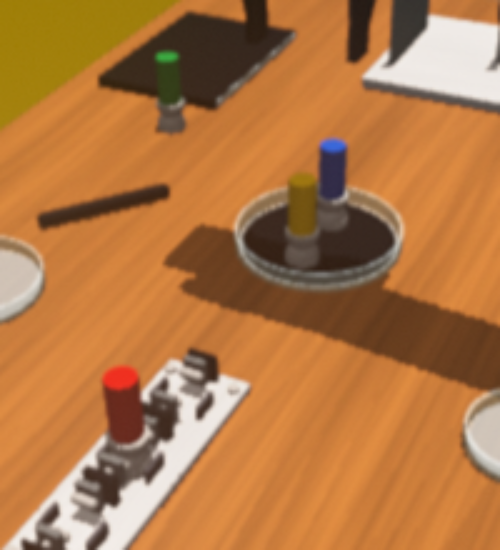

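Both stamps stand upright in the dish (yellow at crop (302,215), blue at (333,180)). Red is seated and the gripper is clear. Handing in.

```bash
python3 -c "
from h import *
env.sign_off()"
```

```text
the job is handed in; nothing more can be done
```

Both stamps are standing in the lined dish. I pulled the blue stamp out first, set it down until the floor pushed back with about 6 N, and let it go. I then did the same with the yellow one and handed the job in at about 23 s of the 58 s allowed.

**Final positions:** Blue is about 30–32 mm and yellow about 32–36 mm from the dish centre, against the 62 mm limit. Both tops measure 0.083–0.084 m, which is what a stamp on the dish floor should read. Both looked upright in the last picture.

**Red stamp:** it is still in its clip, within about 1 mm of where it started.

**Robot:** the gripper is open and about 150 mm above its release height, touching nothing.

**Checks that disagreed or failed:**
- **Gripper height:** the reported tool height was about 30 mm lower than the fingertips appeared in the camera. My first close on the blue stamp caught only the top 10 mm of the grip, so I opened, went lower by camera and gripped again.
- **Finger opening:** it read about 23 mm on the 24 mm grips.
- **Yellow in shadow:** one colour measurement of the yellow stamp picked up gripper trim instead, so I relied on the picture and a tighter mask.
- **Last top view:** the arm hid part of the dish and the blue stamp, so the dish position from that view (about 11 mm off) is not reliable. Blue's final position and the dish centre therefore come from the side view.

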